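# Hold the amber glass to the light panel for a rim check

### The arm

A 7-joint arm with a two-finger parallel gripper is mounted at the origin on the work surface. World frame = base frame: x ahead of the robot, y to its left, z up, the work surface at z = 0. Lengths are in m, angles in rad, forces in N, time in s.
With the tool pointing down it reaches from about 0.4 to 0.85 m from the base axis. Payload 10.4 kg.
Tool frame: the origin (TCP) lies at the very end of the fingers, on their centre line; the grasp point (between the pads) lies 19 mm behind it; z points along the fingers, y is the direction in which the jaws open and shut (so a half turn about z gives the same grasp; the last joint's range is limited). The gripper opens to 85 mm and grips with 20 to 120 N. Pads are 22 mm wide; open, the fingers measure 114 mm over their backs; the gripper's body (76 mm by 85 mm) begins 54 mm behind the grasp point. The pads swing forward as they close: fully open they stand 13 mm farther back than shut.
Start: joints at [1.154, 0.332, -0.065, 1.46, 0.022, 1.35, -0.088], TCP at [0.24, -0.577, 0.231] pointing down, gripper open.
Joint ranges: [-2.6, 2.6], [-0.5, 2.12], [-1.47, 1.34], [0.16, 2.42], [-1.27, 4.41], [0.06, 2.06], [-2.6, 2.6]. Speed limits (rad/s): [2.22, 2.22, 2.79, 2.79, 3.14, 3.14, 3.14].

### API

Orientations are given as a unit quaternion [x, y, z, w].
In Python, from workcell import get_obs, camera, camera_info, hand_in gives the robot as it stands.
- The arm moves only by the tool move_arm, never from a script. Its argument "moves" is a list of rows, each a list of 3 entries, a list of its own where there are three numbers: the shift along the tool's x, y, z in units of 25 mm (1.0 is 25 mm), then the turn, a rotation vector about the tool's x, y, z in degrees, then the opening, from 0 (shut) to 1 (fully open). A call has 1 to 5 rows; each row shifts and turns the commanded pose from where the row before left it, along the tool's axes as they then stand; what a row does not reach is not made up. A row lasts 1/8 s, in which the tool goes at most 62.5 mm and 10.7 degrees, less where a joint would pass 70% of its speed; a pose out of reach is approached as far as the arm can. A call is refused whole if a number of a shift passes 1 or a number of a turn 10.7, either way. A call with a gripper value outside its range is refused whole. The fingers move at their own pace and stop on an object; "squeeze" is the grip in N (left out, the last holds). Time passes only in rows, so rows that do not move let the fingers close. It gives the time, the measured TCP pose, the force and the opening at its end, in the units of the state.
- get_obs(): the state, without advancing time (a new reading comes with each control period).
- camera(name): name is "side" or "top" or "wrist"; returns the picture (480x640x3 uint8, red, green, blue); there is no depth.
- camera_info(name): a dict with "fx", "fy", "cx", "cy" (pixels), "origin" and "rotation" of the camera in the world. Camera axes: x right, y down, z forward; pixel columns grow to the right and rows downward; lengths in m; the calibration is good to about 2 mm. A picture is of the moment at which its call begins: read the wrist's pose just before it. camera_info takes no time and is no camera call; for the wrist camera it gives the pose at the moment of the call.
- hand_in(): hands the job in, once; it reports no verdict.
The state is a dict: "clock": time; "joint_pos": joint angles; "joint_velocities": joint speeds; "tau": joint torques, N m; "position": TCP position; "ee_rot": TCP orientation; "ft_force": force on the tool from outside, world axes, zero at the start; "torque": the same for the moment, N m; "grip_width": opening from 0.0 (shut) to 1.0 (fully open).
Only numpy, scipy, OpenCV 4.12 (cv2) and the standard library are available. Lean on these libraries where they do the work, as an engineer would, in place of code of your own. Each camera call takes 0.05 s, during which the arm holds its last target. There are 200 camera calls.

### The job

The amber glass of this boxed set needs its rim checked for chips: draw it straight up out of its foam pocket, then tip it over and hold it up with its mouth squarely facing the middle of the lit inspection panel, about 10 cm in front of it. Leave the other glasses, the carafe and the rest of the bench as they are, and do not knock the panel. Finish while still holding the glass steady there: do not put it down or let go.

Things in the scene. Friction and masses are not known exactly. Their poses are not given: they have to be found in the camera images.
- amber_glass: the amber (orange-brown) round shot glass, 80 mm tall, about 140 g, upside down in a pocket, base on top. Origin: centre of the mouth (gilt rim, 51 mm across), 16 mm above the bench at the start; z from mouth to base (up at the start). Narrows to 41 mm at z = 38 mm; grip its straight waist, 38 mm across, z = 50 to 70 mm; base 43 mm across, z = 72 to 80 mm. 48 mm of it stands clear of the foam
- amber_glass_base (a point): centre of the amber glass's base, 80 mm from the mouth along the glass's z axis
- tray: black foam block in the lower half of a blue gift box, 206 x 356 x 48 mm high, fixed. Origin: centre of its underside, z up. Six round pockets 55 mm across, 32 mm deep, at x = -45 and +45 by y = -125, -43 and +39 mm in its frame; any glass may stand in any of them, rim on the pocket floor. The carafe lies in a trough at y = +125 mm
- lightbox: tilting inspection light: grey stand 180 x 240 mm, fixed to the bench, carrying the lit panel on a stiff hinge along its front edge, 32 mm up. Origin: centre of the stand's underside, z up; its front, -x, faces roughly towards the robot
- panel_face (a point): middle of the white lit face of the panel (200 mm up the slope x 240 mm wide x 14 mm thick), about 110 mm above the bench. z axis: square out of the face, towards the robot and upward, leaning 35 to 47 degrees from vertical, different each time; x axis: up the slope; y axis: across
- green_glass: the green glass, same shape as the amber one: shot glass 80 mm tall, standing mouth down in a pocket; origin at the centre of its mouth, z up
- blue_glass: the blue glass, same shape as the amber one: shot glass 80 mm tall, standing mouth down in a pocket; origin at the centre of its mouth, z up
- clear_glass1: a colourless clear glass, same shape as the amber one: shot glass 80 mm tall, standing mouth down in a pocket; origin at the centre of its mouth, z up
- clear_glass2: a colourless clear glass, same shape as the amber one: shot glass 80 mm tall, standing mouth down in a pocket; origin at the centre of its mouth, z up
- clear_glass3: a colourless clear glass, same shape as the amber one: shot glass 80 mm tall, standing mouth down in a pocket; origin at the centre of its mouth, z up
- carafe: clear carafe of the set, 158 mm long, 71 mm thick, lying along the tray's x in its trough, its top 87 mm above the bench; origin under its middle
- tape_roll: roll of brown tape lying flat, 96 mm across, 48 mm high, on the near right of the bench; origin at the centre of its underside
- white_cup: white cup, 90 mm across the rim, 85 mm high, standing on the near side of the bench, right of the tray; origin at the centre of its underside
Mind the look-alikes: they are no part of the job. Of the things that look like the amber_glass, the smallest one is meant.

How it is judged:
On the way:
1. the amber glass is drawn straight up out of its pocket: its rim clear above the foam, the glass still within 15 degrees of upright, held by the fingers and no longer touching the foam (height (world z) of amber_glass above 0.056 m and angle between amber_glass's own z axis and vertical below 0.26 rad and contact force between amber_glass and tray below 0.1 N and contact force between the fingers and amber_glass above 1 N), for 0.1 s.
At the end, for the whole second after the job is handed in: Fingers hold the amber glass at rest, off foam and light, rim over 100 mm up, mouth towards the panel: its centre 60-140 mm out from the lit face, within 50 mm of the middle both ways, axis within 15 degrees of square. Other glasses moved under 15 mm; carafe, tape, cup under 30 mm (contact force between the fingers and amber_glass above 1 N and contact force between amber_glass and tray below 0.1 N and contact force between amber_glass and lightbox below 0.1 N and height (world z) of amber_glass above 0.1 m and x of amber_glass in the frame of panel_face between -0.05 and 0.05 m and y of amber_glass in the frame of panel_face between -0.05 and 0.05 m and z of amber_glass in the frame of panel_face between 0.06 and 0.14 m and z of amber_glass_base in the frame of panel_face above 0.11 m and angle between the z axis of amber_glass and the z axis of panel_face, either way round below 0.26 rad and linear speed of amber_glass below 0.03 m/s and angular speed of amber_glass below 0.2 rad/s and distance of each of green_glass, blue_glass, clear_glass1, clear_glass2, clear_glass3 from where it was at the start of the episode below 0.015 m and distance of each of carafe, tape_roll, white_cup from where it was at the start of the episode below 0.03 m); the arm keeps its last pose, push and grip.
It fails at once if another glass is pulled out or shoved (moved more than 15 mm) (distance of any of green_glass, blue_glass, clear_glass1, clear_glass2, clear_glass3 from where it was at the start of the episode above 0.015 m).
It fails at once if the carafe, the tape roll or the cup is shoved more than 30 mm (distance of any of carafe, tape_roll, white_cup from where it was at the start of the episode above 0.03 m).
It fails at once if the light panel or its stand is knocked (over 3 N by the arm, the fingers or the glass) or shifted more than 8 mm (contact force between any of the arm, the fingers, amber_glass and lightbox above 3 N or distance of panel_face from where it was at the start of the episode above 0.008 m).
It fails at once if the amber glass is tipped more than 25 degrees while its rim is still down in the foam (height (world z) of amber_glass below 0.044 m and angle between amber_glass's own z axis and vertical above 0.44 rad).
It also fails if it takes over 35 s, if anything falls off the work surface, if the arm or the gripper's body presses on something with over 40 N, if the wrist force passes 120 N, or if a joint passes its speed limit or range.

## Working session

There is one attempt and no reset: what is moved stays moved. The work goes in short steps, Python scripts to look and compute and a tool call to move; the robot and the scene stay as the last step left them, time stands still between calls to the robot, and variables do not carry over. Pictures are saved under pics/ and viewed, about 8 in all and at most 12, crops included, and the job is handed in when it is done.

Besides the shell and the picture viewer there is one more tool, called after "Call:" as name(argument=value, ...) on one line, values as JSON. move_arm: Moves the arm, as the interface text tells. Its arguments: {"type":"object","properties":{"moves":{"type":"array","items":{"type":"array"}},"squeeze":{"type":"number"}},"required":["moves"]}

```bash
mkdir -p pics; python3 - <<'E'
from workcell import *
import cv2,json
for n in ("top","side"):
    cv2.imwrite(f"pics/{n}0.png",camera(n)[:,:,::-1])
    i=camera_info(n);print(n,{k:(v.tolist() if hasattr(v,'tolist') else v) for k,v in i.items()})
o=get_obs();print(o)
E
```

```text
top {'fx': 437.49355325097684, 'fy': 437.49355325097684, 'cx': 313.14498106485166, 'cy': 239.87867643862518, 'origin': [0.35308693174651173, -0.015088421950770065, 1.2047902662244603], 'rotation': [-0.6953867982340631, 0.7153521904688477, -0.05574624562575612, 0.04001000539655851]}
side {'fx': 443.3705363456664, 'fy': 443.3705363456664, 'cx': 320.8292348685864, 'cy': 241.4176264243988, 'origin': [0.34208340858999414, 0.7747395092542159, 0.574567753441617], 'rotation': [-0.09768240032609883, 0.8575148761233892, -0.5019811729756211, 0.05604719325389778]}
{'clock': 0.1, 'joint_pos': array([ 1.15441796,  0.33279392, -0.06470637,  1.46083156,  0.02159736,
        1.34989968, -0.08851487]), 'joint_velocities': array([ 0.00015174, -0.00141846, -0.00129501, -0.00207095, -0.00064159,
       -0.00022951,  0.00017264]), 'tau': array([ 1.18232922e-03, -6.26745486e+01,  4.88965726e-02, -3.92432106e+01,
        1.62481237e-02,  6.79163000e-03,  2.13362460e-05]), 'position': array([ 0.23967783, -0.57686567,  0.23061703]), 'ee_rot': array([ 9.80678766e-01,  1.95624065e-01, -1.45762647e-04, -6.01181723e-04]), 'ft_force': array([-0.31792236, -0.11278627,  0.38256951]), 'torque': array([-0.01130867, -0.02181263, -0.04871476]), 'grip_width': 1.0039885985849644}
```

View pics/top0.png

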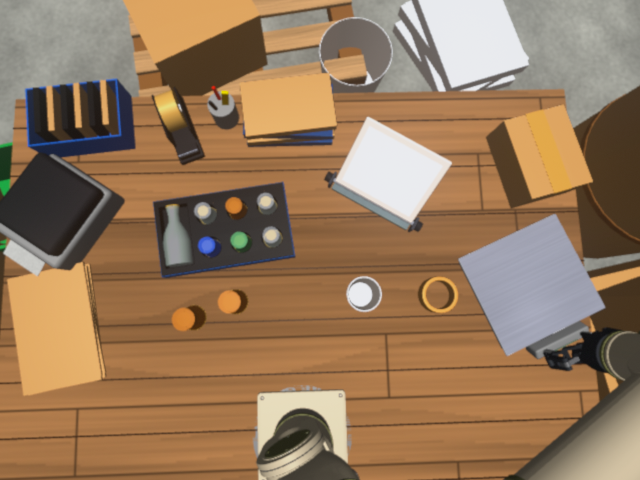

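View pics/side0.png

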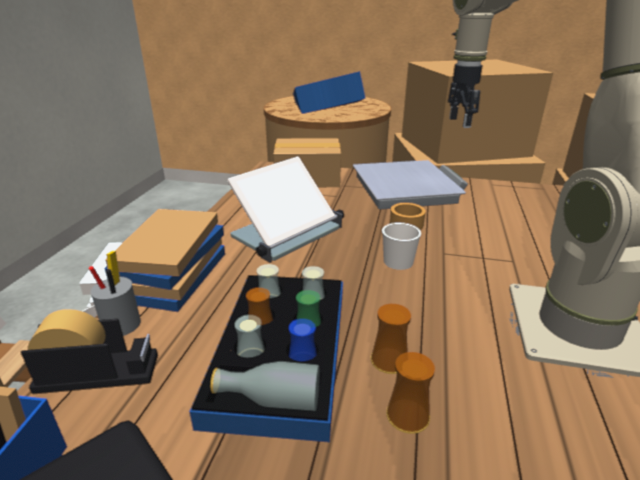

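Three amber candidates appear in the top view: tray (234,205), bench (229,301) and bench (184,319). The one in the tray fits, since it stands in a pocket and is the smallest; the bench pair are taller. The panel is at about (390,172) in the top view. I'll confirm with one enlarged crop.

```bash
python3 - <<'E'
import cv2,numpy as np
t=cv2.imread("pics/top0.png");s=cv2.imread("pics/side0.png")
a=cv2.resize(t[170:290,145:305],None,fx=4,fy=4,interpolation=cv2.INTER_CUBIC)[:290]
a=cv2.resize(t[175:275,150:300],(400,267),interpolation=cv2.INTER_CUBIC)
b=cv2.resize(t[110:235,320:460],(400,357)[:2],interpolation=cv2.INTER_CUBIC)
c=cv2.resize(s[150:260,225:350],(400,352),interpolation=cv2.INTER_CUBIC)
d=cv2.resize(s[250:440,190:350],(400,475))[:240]
d=cv2.resize(s[255:345,220:355],(400,267))
L=np.vstack([a,c[:333*1]]);R=np.vstack([b,d])
h=min(len(L),len(R),600);cv2.imwrite("pics/crop1.png",np.hstack([L[:h],R[:h]]))
E
```

```text
(no output)
```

View pics/crop1.png

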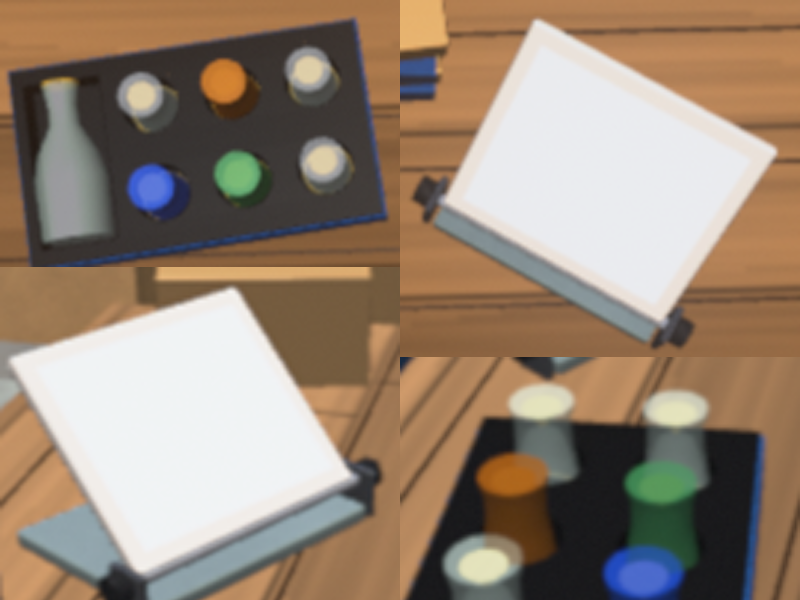

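Crop confirms it: the amber glass is in the tray's far middle pocket, with its base centre at about (233.6, 205.7) in the top view and green beside it. Now I'll solve for the tray and panel.

```bash
cat > h.py <<'E'
import numpy as np
from workcell import *
from scipy.spatial.transform import Rotation as R
from scipy.optimize import least_squares
def cam(n):
    i=camera_info(n);r=np.array(i['rotation']);r=R.from_quat(r).as_matrix() if r.size==4 else r
    return i,r,np.array(i['origin'])
def proj(c,p):
    i,r,o=c;q=(np.atleast_2d(p)-o)@r
    return np.c_[i['fx']*q[:,0]/q[:,2]+i['cx'],i['fy']*q[:,1]/q[:,2]+i['cy']]
def at_z(c,uv,z):
    i,r,o=c;d=r@np.array([(uv[0]-i['cx'])/i['fx'],(uv[1]-i['cy'])/i['fy'],1]);return o+d*(z-o[2])/d[2]
def togo(p,rot):
    "shift in units of 25mm along present tool axes and rotvec deg to reach pose"
    o=get_obs();T=R.from_quat(o['ee_rot'])
    print('units',(T.inv().apply(p-o['position'])/.025).round(2),'turn',(T.inv()*rot).as_rotvec(degrees=True).round(1),'q',np.array(o['joint_pos']).round(2))
E
python3 - <<'E'
from h import *
t,s=cam('top'),cam('side')
print('amber base',at_z(t,(233.6,205.7),.096))
# side crop: amber base ellipse centre (513,475)
print('side',at_z(s,(220+513*135/400,255+(475-357)*90/267),.096))
C=[at_z(t,(150+u/2.667,175+v/2.67),.048) for u,v in [(10,72),(355,20),(385,215),(32,265)]]
C=np.array(C);print('tray',C.round(3).tolist(),np.linalg.norm(C-np.roll(C,-1,0),axis=1))
tc=C.mean(0);y=C[0]-C[1]+C[3]-C[2];print('c',tc,'tray x yaw',np.degrees(np.arctan2(y[1],y[0]))-90)
y/=np.linalg.norm(y);x=np.array([y[1],-y[0],0]);
print('pocket(+45,-43)',tc+.045*x-.043*y)
ut=[(368.3,117),(451.6,163.2),(334.7,181.8),(411,222.7)]
us=[(228.1,178.4),(298.4,156.6),(267.2,246.3),(335.9,216.6)]
def face(v):
    Q=R.from_euler('ZY',[v[3],-v[4]]);return Q,np.array([Q.apply([a*.1,b*.12,0])+v[:3] for a,b in [(1,1),(1,-1),(-1,1),(-1,-1)]])
f=lambda v:np.r_[proj(t,face(v)[1])-ut,proj(s,face(v)[1])-us].ravel()
k=least_squares(f,[.55,-.18,.11,-.45,.7]);v=k.x
print('panel',v[:3],'yaw,tilt',np.degrees(v[3:]),'rms px',np.sqrt((k.fun**2).mean()));Q=face(v)[0]
n=Q.apply([0,0,1]);print('n',n,'corners',face(v)[1].round(3).tolist());print('TCP final',v[:3]+.141*n)
np.save('panel.npy',np.r_[v[:3],n])
E
```

```text
amber base [0.59829644 0.16019558 0.096     ]
side [0.35967824 0.10718673 0.096     ]
tray [[0.625, 0.381, 0.048], [0.67, 0.034, 0.048], [0.47, 0.008, 0.048], [0.43, 0.356, 0.048]] [0.35032698 0.20153079 0.35019006 0.19594549]
c [0.54861139 0.19455554 0.048     ] tray x yaw 6.970483309246362
pocket(+45,-43) [0.59849718 0.15733447 0.048     ]
panel [ 0.67451945 -0.24842622  0.1021333 ] yaw,tilt [-31.65348992  43.2493601 ] rms px 0.6481703613730654
n [-0.58324645  0.35956663  0.72837862] corners [[0.799, -0.185, 0.171], [0.674, -0.389, 0.171], [0.675, -0.108, 0.034], [0.55, -0.312, 0.034]]
TCP final [ 0.5922817  -0.19772733  0.20483469]
```

Call:
move_arm(moves=[[[1,-0.2,-0.3],[0,0,-10.6],1],[[1,-0.4,-0.2],[0,0,-10.6],0.9],[[1,-0.6,0],[0,0,-10.6],0.8],[[1,-0.8,0],[0,0,-10.6],0.75],[[1,-1,0],[0,0,-10.6],0.75]])

```text
clock: 0.72
position: [0.2708, -0.4462, 0.2433]
ee_rot: [0.788, 0.616, 0.0, -0.0]
ft_force: [-0.1, -0.1, 0.0]
grip_width: 0.752
```

```bash
cat > g.py <<'E'
from h import *
yaw=np.radians(97.);G=R.from_matrix(np.c_[[np.cos(yaw),np.sin(yaw),0],[np.sin(yaw),-np.cos(yaw),0],[0,0,-1]])
E
python3 - <<'E'
from g import *
o=get_obs();print(o['clock'],o['position'].round(3),o['grip_width']);togo(np.array([.598,.159,.16]),G)
E
```

```text
0.725 [ 0.271 -0.446  0.243] 0.7522157008924146
units [26.65  6.84  3.35] turn [ -0.  -0. -21.] q [ 1.16  0.11 -0.24  1.7   0.03  1.33  0.67]
```

Call:
move_arm(moves=[[[1,0.6,0],[0,0,-10.5],0.75],[[1,0.8,0],[0,0,-10.5],0.75],[[1,0.6,0],[0,0,0],0.75],[[1,0.6,0],[0,0,0],0.75],[[1,0.6,0],[0,0,0],0.75]])

```text
clock: 1.35
position: [0.3491, -0.3229, 0.2435]
ee_rot: [0.665, 0.746, -0.0, -0.0]
ft_force: [0.7, -0.5, -0.3]
grip_width: 0.749
```

Call:
move_arm(moves=[[[1,0.6,0],[0,0,0],0.75],[[1,0.6,0],[0,0,0],0.75],[[1,0.6,0],[0,0,0],0.75],[[1,0.6,0],[0,0,0],0.75],[[1,0.6,0],[0,0,0],0.75]])

```text
clock: 1.98
position: [0.4093, -0.1902, 0.2436]
ee_rot: [0.665, 0.746, -0.0, -0.0]
ft_force: [0.3, -0.1, -0.3]
grip_width: 0.751
```

Call:
move_arm(moves=[[[1,0.6,0],[0,0,0],0.75],[[1,0.6,0],[0,0,0],0.75],[[1,0.6,0],[0,0,0],0.75],[[1,0.6,0],[0,0,0],0.75],[[1,0.6,0],[0,0,0],0.75]])

```text
clock: 2.6
position: [0.4695, -0.0575, 0.2436]
ee_rot: [0.666, 0.746, -0.0, -0.0]
ft_force: [-0.1, -0.8, 0.3]
grip_width: 0.749
```

```bash
python3 - <<'E'
from g import *
o=get_obs();print(o['clock'],o['position'].round(3),o['grip_width']);togo(np.array([.598,.159,.16]),G)
E
```

```text
2.6 [ 0.469 -0.058  0.244] 0.7493302416181722
units [8.02 6.1  3.34] turn [-0.   0.  -0.4] q [ 0.73  0.03 -0.7   1.8   0.02  1.32  0.13]
```

Call:
move_arm(moves=[[[1,0.8,0.2],[0,0,0],0.75],[[1,0.8,0.3],[0,0,0],0.75],[[1,0.8,0.3],[0,0,0],0.75],[[1,0.8,0.3],[0,0,0],0.75],[[1,0.8,0.3],[0,0,0],0.75]])

```text
clock: 3.22
position: [0.5548, 0.0779, 0.2082]
ee_rot: [0.666, 0.746, -0.0, -0.0]
ft_force: [0.1, -0.0, 0.3]
grip_width: 0.752
```

Call:
move_arm(moves=[[[1,0.8,0.3],[0,0,0],0.75],[[1,0.7,0.3],[0,0,0],0.75],[[1,0.6,0.3],[0,0,0],0.75],[[0,0,0.3],[0,0,0],0.75],[[0,0,0],[0,0,0],0.75]])

```text
clock: 3.85
position: [0.5975, 0.1568, 0.1778]
ee_rot: [0.666, 0.746, -0.001, -0.0]
ft_force: [0.4, -0.2, -0.1]
grip_width: 0.747
```

```bash
python3 - <<'E'
from g import *
import cv2
c=cam('wrist');im=camera('wrist');cv2.imwrite('pics/w1.png',im[:,:,::-1]);print(c[2],proj(c,[.598,.159,.096]))
o=get_obs();print(o['clock'],o['position'].round(3),o['grip_width']);togo(np.array([.598,.159,.054]),G)
E
```

```text
[0.58845479 0.22859318 0.31993307] [[321.91092223 241.72267877]]
3.9 [0.598 0.157 0.178] 0.7529770049845911
units [0.1  0.02 4.98] turn [-0.   0.  -0.5] q [ 0.27  0.46 -0.79  1.52  0.34  1.3  -0.45]
```

View pics/w1.png

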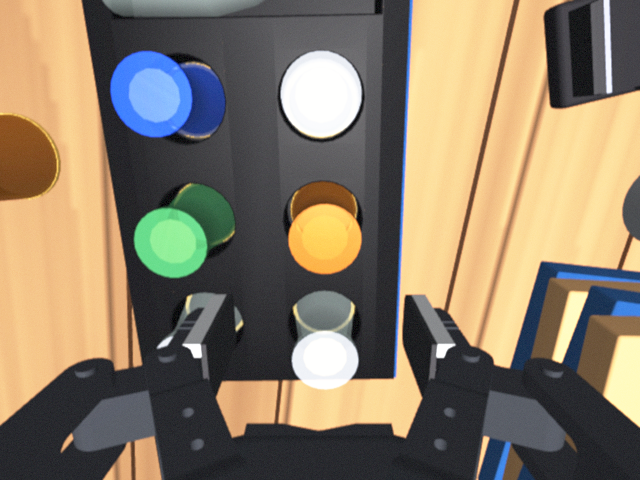

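The wrist view shows the amber base at (325,239), against a prediction of (322,242). That is within 2 mm, and the jaws straddle it along the tray's x. Descending.

Call:
move_arm(moves=[[[0.15,0.08,1],[0,0,-0.5],0.75],[[0,0,1],[0,0,0],0.75],[[0,0,1],[0,0,0],0.75],[[0,0,1],[0,0,0],0.75],[[0,0,0.9],[0,0,0],0.75]])

```text
clock: 4.53
position: [0.5999, 0.1604, 0.0558]
ee_rot: [0.663, 0.749, -0.0, 0.0]
ft_force: [0.5, 0.5, 0.7]
grip_width: 0.746
```

Call:
move_arm(moves=[[[0,0,0],[0,0,0],0.75],[[0,0,0],[0,0,0],0.4],[[0,0,0],[0,0,0],0.3],[[0,0,0],[0,0,0],0.3],[[0,0,0],[0,0,0],0.3]], squeeze=40)

```text
clock: 5.15
position: [0.6004, 0.1619, 0.0576]
ee_rot: [0.662, 0.749, 0.001, 0.001]
ft_force: [-0.1, -0.7, 5.6]
grip_width: 0.487
```

Call:
move_arm(moves=[[[0,0,0],[0,0,0],0.2],[[0,0,0],[0,0,0],0.2],[[0,0,0],[0,0,0],0.2]])

```text
clock: 5.52
position: [0.6004, 0.1619, 0.0576]
ee_rot: [0.662, 0.749, 0.001, 0.001]
ft_force: [0.0, -0.8, 6.8]
grip_width: 0.486
```

The opening reads 0.486 (41 mm) where the 38 mm waist should give 0.447, and there is 7 N upward. The fingertips seem to be on the flare below the waist, so I'll re-grip about 5 mm higher.

Call:
move_arm(moves=[[[0,0,0],[0,0,0],0.6],[[0,0,0],[0,0,0],0.6],[[0,0,-0.25],[0,0,0],0.6],[[0,0,0],[0,0,0],0.3],[[0,0,0],[0,0,0],0.3]])

```text
clock: 6.15
position: [0.6002, 0.162, 0.0636]
ee_rot: [0.662, 0.749, 0.001, 0.0]
ft_force: [-0.2, -1.0, 6.5]
grip_width: 0.487
```

Call:
move_arm(moves=[[[0,0,0],[0,0,0],0.2],[[0,0,0],[0,0,0],0.2]])

```text
clock: 6.4
position: [0.6002, 0.162, 0.0637]
ee_rot: [0.662, 0.749, 0.001, 0.0]
ft_force: [-2.0, -0.4, 7.3]
grip_width: 0.486
```

```bash
python3 - <<'E'
from g import *
import cv2
im=camera('side');cv2.imwrite('pics/s1.png',cv2.resize(im[180:350,190:370,::-1],None,fx=3.5,fy=3.5,interpolation=cv2.INTER_CUBIC))
o=get_obs();print(o['clock'],o['position'],o['ft_force'],o['torque'],o['grip_width'])
E
```

```text
6.45 [0.60016213 0.16193987 0.0636466 ] [-1.41852958 -0.059498    7.76981653] [-0.07754492  0.43251285 -0.02266403] 0.48660929148936477
```

View pics/s1.png

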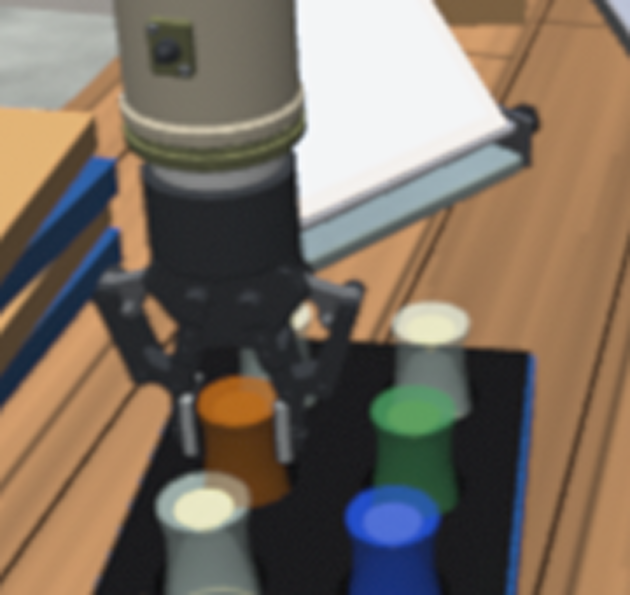

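The opening is identical at both heights, so the pads are on the straight waist and the reading carries a small offset. The picture shows the pads on either side of the amber glass. Lifting straight up.

Call:
move_arm(moves=[[[0,0,0],[0,0,0],0.2],[[0,0,-0.3],[0,0,0],0.2],[[0,0,-0.5],[0,0,0],0.2],[[0,0,-0.6],[0,0,0],0.2],[[0,0,-0.8],[0,0,0],0.2]], squeeze=60)

```text
clock: 7.08
position: [0.5995, 0.1616, 0.1188]
ee_rot: [0.662, 0.749, -0.0, -0.0]
ft_force: [0.4, 0.3, -1.5]
grip_width: 0.478
```

Call:
move_arm(moves=[[[0,0,-0.8],[0,0,0],0.2],[[0,0,-0.8],[0,0,0],0.2],[[0,0,-0.8],[0,0,0],0.2],[[0,0,-0.8],[0,0,0],0.2],[[0,0,-0.8],[0,0,0],0.2]])

```text
clock: 7.7
position: [0.5996, 0.1617, 0.2189]
ee_rot: [0.662, 0.749, 0.0, 0.0]
ft_force: [0.3, 0.5, -2.1]
grip_width: 0.48
```

```bash
python3 - <<'E'
from g import *
import cv2
im=camera('side');a=cv2.resize(im[80:330,180:370,::-1],None,fx=2.4,fy=2.4,interpolation=cv2.INTER_CUBIC)
o=get_obs();print(o['clock'],o['position'],o['ft_force'],o['grip_width'],o['joint_pos'].round(2))
c=cam('side');T=R.from_quat(o['ee_rot'])
for z in (.041,-.0,-.041): print(z,(proj(c,o['position']+T.apply([0,0,z]))-[180,80])*2.4)
cv2.imwrite('pics/s2.png',a)
p=np.load('panel.npy');n=p[3:]
z0=T.apply([0,0,1]);ax=np.cross(z0,-n);D=R.from_rotvec(ax/np.linalg.norm(ax)*np.arcsin(np.linalg.norm(ax)))
np.save('goal.npy',(D*T).as_quat());togo(p[:3]+.144*n,D*T)
E
```

```text
7.75 [0.60050425 0.1621773  0.22173767] [ 0.72586699 -0.20645211  1.52614039] 0.4755257830307905 [ 0.26  0.44 -0.8   1.45  0.32  1.38 -0.43]
0.041 [[176.80109915 418.68845983]]
-0.0 [[172.77142804 368.38307592]]
-0.041 [[168.51810803 315.28571625]]
units [-14.2   -2.16   0.58] turn [-33.6 -27.   -0. ] q [ 0.26  0.44 -0.8   1.45  0.32  1.38 -0.43]
```

View pics/s2.png

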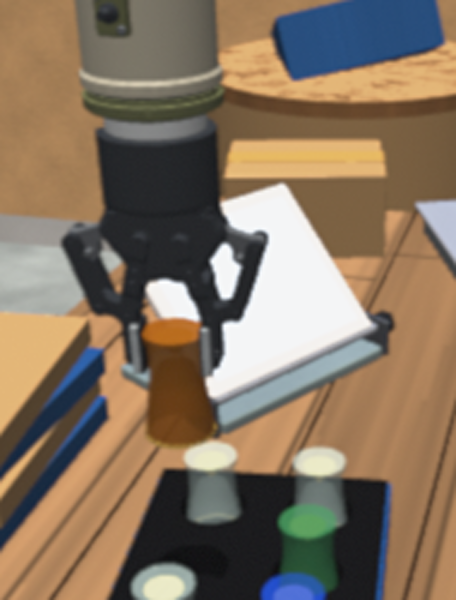

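The amber glass is held upright, clear of the foam, and its mouth is about 48 mm beyond the TCP (mouth at about (180,430) in the crop). Next I tilt it in place, then translate.

Call:
move_arm(moves=[[[-0.3,0,-0.2],[-5.6,-4.5,0],0.2],[[-0.5,0,-0.2],[-5.6,-4.5,0],0.2],[[-0.5,0,0],[-5.6,-4.5,0],0.2],[[-0.5,0,0],[-5.6,-4.5,0],0.2],[[-0.5,0,0],[-5.6,-4.5,0],0.2]])

```text
clock: 8.38
position: [0.6044, 0.1059, 0.2377]
ee_rot: [0.629, 0.712, 0.053, 0.306]
ft_force: [-0.5, -0.6, -1.7]
grip_width: 0.478
```

Call:
move_arm(moves=[[[-0.3,0,0],[-5.6,-4.5,0],0.2],[[0,0,0],[0,0,0],0.2]])

```text
clock: 8.62
position: [0.6034, 0.0997, 0.2389]
ee_rot: [0.615, 0.698, 0.062, 0.362]
ft_force: [-0.3, 0.1, -1.5]
grip_width: 0.478
```

```bash
python3 - <<'E'
from g import *
p=np.load('panel.npy');o=get_obs();print(o['position'],o['grip_width']);togo(p[:3]+.148*p[3:],R.from_quat(np.load('goal.npy')))
E
```

```text
[0.60335995 0.09973506 0.23892508] 0.47821692882685446
units [-10.17  -3.9    4.73] turn [-0.2 -0.1  0.3] q [ 0.14  0.1  -0.76  1.95  0.93  1.01 -0.97]
```

Orientation is reached. Translating now: 8 of 12 proportional steps, then check.

Call:
move_arm(moves=[[[-0.85,-0.32,0.39],[0,0,0],0.2],[[-0.85,-0.32,0.39],[0,0,0],0.2],[[-0.85,-0.32,0.39],[0,0,0],0.2],[[-0.85,-0.32,0.39],[0,0,0],0.2],[[-0.85,-0.32,0.39],[0,0,0],0.2]])

```text
clock: 9.25
position: [0.599, -0.0249, 0.2291]
ee_rot: [0.617, 0.697, 0.062, 0.361]
ft_force: [0.6, -0.0, -1.3]
grip_width: 0.481
```

Call:
move_arm(moves=[[[-0.85,-0.32,0.39],[0,0,0],0.2],[[-0.85,-0.32,0.39],[0,0,0],0.2],[[-0.85,-0.32,0.39],[0,0,0],0.2],[[-0.4,-0.2,0.2],[0,0,0],0.2],[[0,0,0],[0,0,0],0.2]])

```text
clock: 9.88
position: [0.5932, -0.1103, 0.2197]
ee_rot: [0.617, 0.696, 0.062, 0.362]
ft_force: [0.4, 0.8, -1.7]
grip_width: 0.473
```

```bash
python3 - <<'E'
from g import *
p=np.load('panel.npy');o=get_obs();print(o['position'],o['grip_width']);togo(p[:3]+.148*p[3:],R.from_quat(np.load('goal.npy')))
E
```

```text
[ 0.5932329  -0.11031779  0.21966349] 0.4731528150336585
units [-2.91 -1.16  1.39] turn [-0.2 -0.  -0. ] q [ 0.4  -0.07 -0.52  2.13  0.8   0.6  -0.58]
```

Call:
move_arm(moves=[[[-0.7,-0.28,0.33],[0,0,0],0.2],[[-0.7,-0.28,0.33],[0,0,0],0.2],[[-0.7,-0.28,0.33],[0,0,0],0.2],[[-0.6,-0.24,0.3],[0,0,0],0.2],[[-0.2,-0.08,0.1],[0,0,0],0.2]])

```text
clock: 10.5
position: [0.5885, -0.1943, 0.2098]
ee_rot: [0.616, 0.697, 0.062, 0.362]
ft_force: [0.1, 0.3, -1.6]
grip_width: 0.485
```

Call:
move_arm(moves=[[[0,0,0],[0,0,0],0.2],[[0,0,0],[0,0,0],0.2],[[0,0,0],[0,0,0],0.2],[[0,0,0],[0,0,0],0.2]])

```text
clock: 11.0
position: [0.5883, -0.194, 0.2099]
ee_rot: [0.616, 0.697, 0.062, 0.362]
ft_force: [0.4, -0.1, -1.0]
grip_width: 0.481
```

```bash
python3 - <<'E'
from g import *
import cv2
p=np.load('panel.npy');o=get_obs();print(o['clock'],o['position'],o['ft_force'],o['grip_width']);togo(p[:3]+.148*p[3:],R.from_quat(np.load('goal.npy')))
s=cam('side');t=cam('top');T=R.from_quat(o['ee_rot']);m=o['position']+T.apply([0,0,.048])
print('mouth',(proj(s,m)-[220,60])*2.35,(proj(t,m)-[310,90])*2.5,'panel mid',(proj(s,p[:3])-[220,60])*2.35)
a=cv2.resize(camera('side')[60:260,220:380,::-1],(376,470));b=cv2.resize(camera('top')[90:278,310:470,::-1],(400,470))
cv2.imwrite('pics/f1.png',np.hstack([a,b]))
E
```

```text
11.0 [ 0.58831623 -0.19403013  0.20985566] [ 0.40101813 -0.08018382 -0.96515953] 0.4809460850861634
units [-0.04 -0.01  0.01] turn [-0.1 -0.1  0.1] q [ 0.48 -0.05 -0.4   2.15  0.73  0.46 -0.37]
mouth [[191.60880535 280.41145701]] [[180.45854163 244.33642442]] panel mid [[151.18634492 325.2453848 ]]
```

View pics/f1.png

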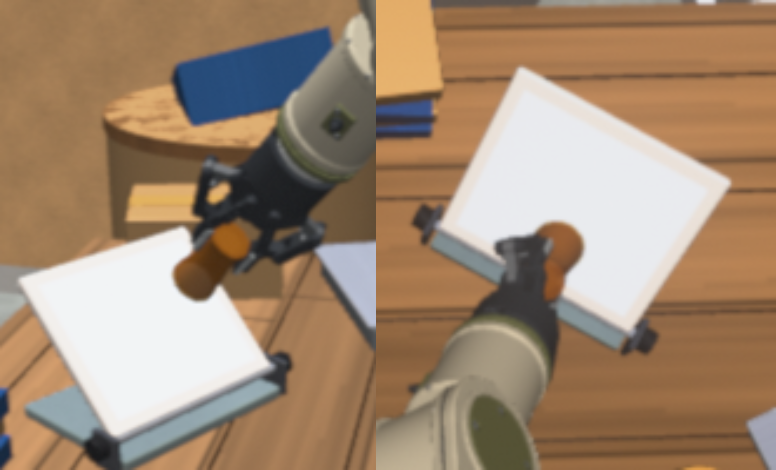

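Side view: the mouth is at about (194,280) against a prediction of (192,280). Top view: about (563,243) against (556,244). The glass axis is parallel to the panel normal and the panel hasn't moved, so I'm handing in.

```bash
python3 -c "
from workcell import *
print(hand_in())"
```

```text
the job is handed in; nothing more can be done
None
```

I drew the amber glass straight up out of its far middle pocket, tilted it about 43° to match the panel, and handed in at 11.0 s with it still held there. The hand-in gave no verdict.

**Final pose:** the arm stood within about 1 mm and 0.2° of the target. That puts the mouth about 100 mm out from the middle of the lit face, along its normal. The mouth position in the side and top pictures agreed with this to within a few millimetres.

**Panel and neighbours:** wrist forces at the checks never passed about 8 N, and none suggested a knock. The panel looked unmoved in the last pictures. The tray glasses looked in place after the lift, but I didn't measure the other objects again at the end.

**What disagreed:**
- **Grip width:** the gripper read about 41 mm on the 38 mm waist. A second grip about 6 mm higher read the same, so I took it as an offset in the reading.
- **Panel height:** I measured the panel middle at 102 mm above the bench, against the stated "about 110 mm". The target used my measured value, which is well inside the tolerance.

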